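Balance the bench centrifuge with a blank

ROBOT

A 6-joint arm with a two-finger parallel gripper is mounted at the origin on a cart in front of the work surface, level with it; the furniture and walls round the work are solid. World frame = base frame: x ahead of the robot, y to its left, z up, the work surface at z = 0. Lengths are in m, angles in rad, forces in N, time in s.
With the tool pointing down it reaches from about 0.4 to 0.925 m from the base axis. Payload 12.5 kg.
Tool frame: the origin (TCP) lies at the very end of the fingers, on their centre line; the grasp point (between the pads) lies 19 mm behind it (bot.grip_depth is the distance from the TCP to the grasp point, in m); z points along the fingers, y is the line along which they close (so a half turn about z gives the same grasp; the last joint's range is limited). The gripper opens to 95 mm and grips with 3 to 60 N. Pads are 20 mm wide; open, the fingers measure 119 mm over their backs; the gripper's body (75 mm by 180 mm) begins 59 mm behind the grasp point.
Start: joints at [-1.314, 0.491, 1.559, -0, 1.092, -0.106], TCP at [0.222, -0.584, 0.185] pointing down, gripper open.
Joint ranges: [-3.1, 3.1], [-0.84, 2.19], [0.05, 2.79], [-1.13, 4.28], [0.06, 2.93], [-2.69, 2.69]. Speed limits (rad/s): [2.22, 2.22, 2.79, 3.14, 3.14, 3.14].

INTERFACE

Orientations are given as a unit quaternion [x, y, z, w].
In Python, from bench import bot, cams gives the robot as it stands. The module is installed in compiled form; this text tells all that it offers.
- The arm moves only by the tool jog_arm, never from a script. Its argument "commands" is a list of rows, each an object with "linear": the shift along the tool's x, y, z as a fraction of full scale, a list of three; "twist": the turn, a rotation vector about the tool's x, y, z as a fraction of full scale, a list of three. In form: [{"linear": [dx, dy, dz], "twist": [rx, ry, rz]}, ...]. A call has 1 to 10 rows; each row shifts and turns the commanded pose from where the row before left it, along the tool's axes as they then stand; what a row does not reach is not made up. Full scale, the value 1, is 0.5 m for a shift and 8 degrees for a turn. A row lasts 1/10 s, in which the tool goes at most 50 mm and 8.59 degrees, less where a joint would pass 70% of its speed; a pose out of reach is approached as far as the arm can. A call with a number of a shift or a turn outside -1 to 1 is refused whole. A call with a gripper value outside its range is refused whole. "hand" is the gripper's target within -1 to 1 (fully open at 1, half-way at 0, shut at -1), set as the call begins (left out, the last holds). The fingers move at their own pace and stop on an object; "grip_force" is the grip in N (left out, the last holds). Time passes only in rows, so rows that do not move let the fingers close. It gives the time, the measured TCP pose, the force, the opening and the grip force at its end, in the units of the state.
- bot.sense(): the state, without advancing time (a new reading comes with each control period).
- cams.get_image(name): name is "scene" or "top"; returns a dict with "color" (384x512x3 uint8, red, green, blue), "fov_y" (degrees; the focal length in pixels is half the picture's height over the tangent of half this angle, whatever the lens; pixels are square), "cx", "cy" (the principal point, pixels), "R" (3x3) and "t" (3): a world point X has camera coordinates R X + t. Camera axes: x right, y down, z forward; pixel columns grow to the right and rows downward; lengths in m; the calibration is good to about 2 mm. A picture is of the moment at which its call begins. There is no depth.
- bot.close_job(): hands the job in; it is judged then, once.
The state is a dict: "time_s": time; "joint_pos": joint angles; "joint_velocities": joint speeds; "effort": joint torques, N m; "position": TCP position; "tcp_rot": TCP orientation; "force": force on the tool from outside, world axes, zero at the start; "moment": the same for the moment, N m; "grip_width": finger opening in m; "finger_force": force on a finger pad.
Only numpy, scipy, OpenCV 4.12 (cv2) and the standard library are available. Lean on these libraries where they do the work, as an engineer would, in place of code of your own. Each camera call takes 0.05 s, during which the arm holds its last target. There are 200 camera calls.

TASK

A single sample tube is loaded in the bench centrifuge; balance it by putting the short metal blank from the stand into the free bore directly opposite the tube. The blank is a snug fit and the rotor rests some millimetres off-centre on its rubber mount, so tilt the blank, feel its lower edge into the bore, then straighten it and slide it all the way down, always with a light hand on the machine; let go and leave it standing there. Leave the long blank and the bottles on the desk where they are.

Things in the scene. Friction and masses are not known exactly. Their poses are not given: they have to be found in the camera images.
- blank: short balance blank: plain aluminium cylinder, 18 mm across, 80 mm long, flat sharp-edged foot, three fine grooves near its top, about 55 g. Origin at the centre of its foot, z along its axis to its top. It stands upright in one of the stand's two bores (which one varies), foot 8 mm above the desk, 54 mm of it out of the stand
- long_blank: the other balance blank in the stand: the same but 105 mm long; to be left alone. Origin at the centre of its foot
- stand: grey block, 56 x 150 x 34 mm (x, y, z), fixed to the desk, origin at the centre of its underside; two upright bores 23 mm wide and 26 mm deep at y = +45 and -45 mm, in which the blanks stand loosely
- centrifuge: white round bench centrifuge, fixed, open: shell 198 mm across, bowl rim 106 mm above the desk; on its -x side a control nose 60 mm high (knob to 72 mm) reaching 136 mm from the axis; on its +x side a clear domed lid fixed open, upright, beyond 75 mm from the axis, up to 330 mm high. Origin on the bowl's axis at desk height, z up
- free_bore (a point): nominal centre of the mouth of the bore straight across the rotor from the sample tube, z up, x to the rotor's axis. Bore upright, 20 mm wide, sharp rim, sleeve wall 2.5 to 4 mm, 42 mm deep to a rubber cushion that sinks about 1 mm per 3 N. The real bore stands off this point, unmeasured, by up to 6 mm along x and up to 6 mm along y: to be found by feel. A seated blank stands 38 mm out
- dropper: white dropper bottle with a blue cap, 24 mm in diameter, 60 mm high, standing loose on the desk near the control nose, origin at the centre of its underside; bystander
- vial: brown glass vial, 22 mm in diameter, 53 mm high, standing loose on the desk in front of the stand, origin at the centre of its underside; bystander
- spindle: drive spindle of the rotor, origin on the bowl's axis at desk height, z up; turns with the rotor. The rotor has six upright steel sleeves 60 degrees apart, 46 mm from its axis, mouths 110 mm above the desk, central nut to 107 mm. The sleeve on this frame's +x holds the sample tube (fixed, cap to 148 mm), the one on -x is the free bore, the others are empty too
- rotor_mount (a point): point on the spindle axis, 60 mm above the desk: rubber mount of the rotor, which rests off-centre on it (so does every bore) and is held by the brake: it keeps its place, and neither shifts nor turns, under less than about 15 N. Height and uprightness are true. More than 12 N in all between the blank (or the fingers) and the machine is a fault; the blank itself may be gripped firmly

How it is judged:
On the way, in this order (a step that is already met when the one before it is completed fails the run):
1. the tilted blank has its lower edge inside the mouth of the free bore (leaning more than 0.12 rad, centre of its foot no higher than the mouth) (angle between blank's own z axis and vertical above 0.12 rad and horizontal distance between blank and free_bore below 0.022 m and z of blank in the frame of free_bore below 0 m), for 0.1 s.
2. the blank is straight and on the floor of the bore (angle between blank's own z axis and vertical below 0.07 rad and horizontal distance between blank and free_bore below 0.012 m and z of blank in the frame of free_bore below -0.039 m), for 0.2 s.
At the end, for the whole second after the job is handed in: the short blank stands released and at rest in the bore opposite the sample tube: foot at least 39 mm below the mouth, within 12 mm sideways of the nominal bore centre, leaning less than 0.07 rad (all of step 2 and linear speed of blank below 0.02 m/s); the robot touches nothing.
It fails at once if the blank pressed on the centrifuge with more than 12 N (contact force between blank and centrifuge above 12 N).
It fails at once if the fingers pressed on the centrifuge with more than 12 N (contact force between the fingers and centrifuge above 12 N).
It fails at once if the long blank lifted or shifted by more than 15 mm (distance of long_blank from where it was at the start of the episode above 0.015 m).
It fails at once if the dropper bottle shifted by more than 20 mm (distance of dropper from where it was at the start of the episode above 0.02 m).
It fails at once if the vial shifted by more than 20 mm (distance of vial from where it was at the start of the episode above 0.02 m).
It also fails if it takes over 72 s, if anything falls off the work surface, if the arm or the gripper's body presses on something with over 40 N, if the wrist force passes 120 N, or if a joint passes its speed limit or range.

## Working session

There is one attempt and no reset: what is moved stays moved. The work goes in short steps, Python scripts to look and compute and a tool call to move; the robot and the scene stay as the last step left them, time stands still between calls to the robot, and variables do not carry over. Pictures are saved under pics/ and viewed, at most 10 in all, crops included, and the job is handed in when it is done.

Besides the shell and the picture viewer there is one more tool, called after "Emit:" as a command line: name --argument value ..., lists and objects as JSON in quotes. jog_arm: Moves the arm, as the interface text tells. Its arguments: {"type":"object","properties":{"commands":{"type":"array","items":{"type":"object","properties":{"linear":{"type":"array","items":{"type":"number","minimum":-1,"maximum":1}},"twist":{"type":"array","items":{"type":"number","minimum":-1,"maximum":1}}}}},"hand":{"type":"number"},"grip_force":{"type":"number"}},"required":["commands"]}

```bash
mkdir -p pics; python3 - <<'E'
from bench import bot,cams
import cv2,json,numpy as np
for n in ("scene","top"):
    d=cams.get_image(n)
    cv2.imwrite(f"pics/{n}0.png",d["color"][:,:,::-1])
    print(n,d["fov_y"],d["cx"],d["cy"],np.round(d["R"],4).tolist(),np.round(d["t"],4).tolist())
print(bot.sense())
E
```

```text
scene 52.462165189009895 249.08625222867684 189.14261051661097 [[-0.8359, -0.5486, 0.0198], [-0.3614, 0.5229, -0.772], [0.4132, -0.6524, -0.6353]] [0.4815, 0.2231, 0.7422]
top 43.66323128470385 255.69347885308474 184.51442934688635 [[0.0062, -1.0, 0.0015], [-0.9755, -0.0064, -0.22], [0.22, -0.0001, -0.9755]] [0.0938, 0.531, 0.9622]
{'time_s': 0.1, 'joint_pos': array([-1.31359054e+00,  4.91473550e-01,  1.55937570e+00, -1.06359190e-05,
        1.09168744e+00, -1.05584062e-01]), 'joint_velocities': array([-0.00165645, -0.00120055, -0.00163408,  0.00021653, -0.00023236,
       -0.00239804]), 'effort': array([ 3.17369915e-03, -6.13623333e+01, -2.58607292e+01,  6.94214297e-02,
        4.70095896e-02, -3.94659060e-05]), 'position': array([ 0.22177065, -0.58408163,  0.18494059]), 'tcp_rot': array([ 9.83592451e-01,  1.80404180e-01, -4.04545915e-05, -4.70308675e-04]), 'force': array([-0.24310701,  0.22100859,  0.24343273]), 'moment': array([0.02343791, 0.02616849, 0.01382199]), 'finger_force': 0.0, 'grip_width': 0.09511476469867883}
```

View pics/scene0.png

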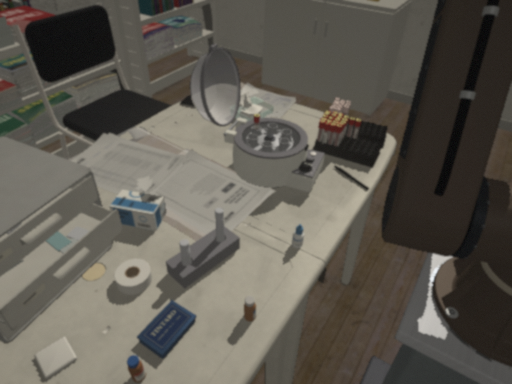

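View pics/top0.png

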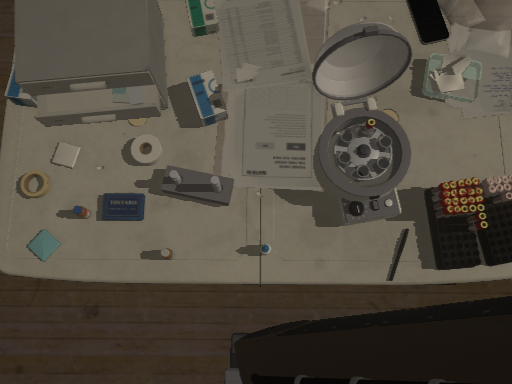

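The scene view shows the stand at about (205,255), the centrifuge at (272,145), the dropper at (298,235) and the vial at (249,310). In the top view the stand is at (198,185), with blanks at (174,177) and (215,184). The rotor is at (363,152), the tube cap at (371,123), the dropper at (266,248) and the vial at (167,253). I'll zoom in on these next.

```bash
python3 - <<'E'
import cv2,numpy as np
t=cv2.imread("pics/top0.png");s=cv2.imread("pics/scene0.png")
def c(im,x,y,w,h): return cv2.resize(im[y:y+h,x:x+w],(400,300),interpolation=cv2.INTER_CUBIC)
o=np.vstack([np.hstack([c(t,312,100,100,75),c(t,148,150,100,75)]),np.hstack([c(s,225,105,100,75),c(s,155,205,100,75)])])
o=cv2.convertScaleAbs(o,alpha=1.5)
cv2.imwrite("pics/z.png",o)
E
```

```text
(no output)
```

View pics/z.png

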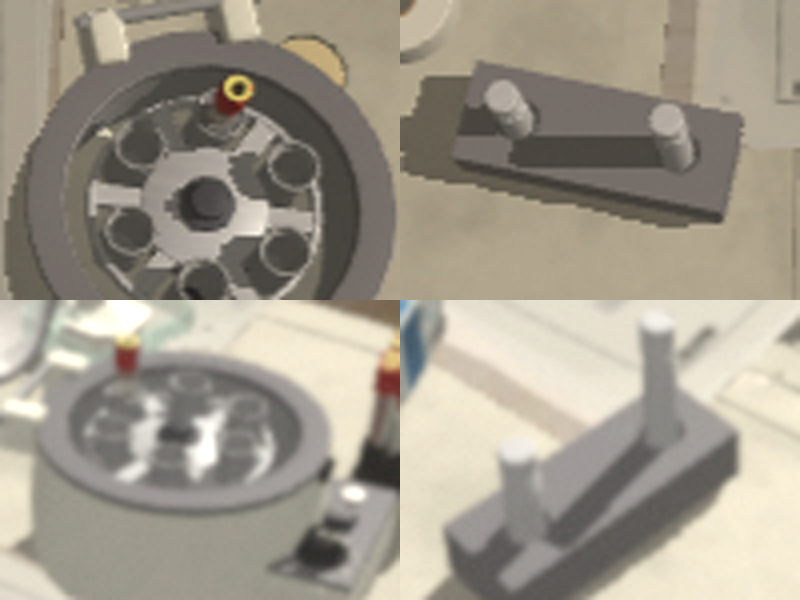

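```bash
cat > h.py <<'E'
import numpy as np
C={"scene":(52.462165189009895,249.086,189.143,[[-0.8359,-0.5486,0.0198],[-0.3614,0.5229,-0.772],[0.4132,-0.6524,-0.6353]],[0.4815,0.2231,0.7422]),
"top":(43.66323128470385,255.693,184.514,[[0.0062,-1.0,0.0015],[-0.9755,-0.0064,-0.22],[0.22,-0.0001,-0.9755]],[0.0938,0.531,0.9622])}
def ray(n,u,v):
    fv,cx,cy,R,t=C[n];R=np.array(R);t=np.array(t);f=192/np.tan(np.radians(fv/2))
    d=R.T@np.array([(u-cx)/f,(v-cy)/f,1]);return -R.T@t,d/np.linalg.norm(d)
def plane(n,u,v,z):
    o,d=ray(n,u,v);return o+d*(z-o[2])/d[2]
def proj(n,X):
    fv,cx,cy,R,t=C[n];f=192/np.tan(np.radians(fv/2));c=np.array(R)@X+t
    return np.array([cx+f*c[0]/c[2],cy+f*c[1]/c[2]])
def tri(a,b):
    (o1,d1),(o2,d2)=ray("top",*a),ray("scene",*b)
    s=np.linalg.lstsq(np.c_[d1,-d2],o2-o1,rcond=None)[0]
    p,q=o1+s[0]*d1,o2+s[1]*d2;return (p+q)/2,np.linalg.norm(p-q)
E
python3 - <<'E'
from h import *
np.set_printoptions(precision=4,suppress=True)
z=lambda x,y,zx,zy:((zx+.5)/4-.5+x,(zy+.5)/4-.5+y)
T=lambda a,b:z(312,100,a,b); B=lambda a,b:z(148,150,a-400,b); S=lambda a,b:z(225,105,a,b-300); P=lambda a,b:z(155,205,a-400,b-300)
for nm,a,b,h in (("short",B(501,95),P(516,449),.088),("long",B(664,119),P(656,321),.113)):
    print(nm,tri(a,b),plane("top",*a,h),plane("scene",*b,h))
print("stand corners",*[plane("top",*B(*p),.034) for p in((478,62),(742,112),(722,213),(455,160))])
sl=[(138,145),(130,230),(205,280),(285,252),(294,165)]
w=[plane("top",*T(*p),.110) for p in sl];print("sleeves",*w)
print("centre",(w[0]+w[3])/2,(w[1]+w[4])/2, "nut",plane("top",*T(207,195),.107), "scene nut",plane("scene",*S(178,432),.107))
cap=plane("top",*T(239,88),.148);print("cap",cap,"tri",tri(T(239,88),S(127,342)))
print("rim LR",plane("top",*T(27,180),.106),plane("top",*T(395,205),.106),"scene rim L/R",plane("scene",*S(38,420),.106),plane("scene",*S(330,445),.106))
print("dropper",tri((266,245),(299,227)),plane("top",266,247,.058),"vial",plane("top",167,251,.052),plane("scene",250,301,.052))
E
```

```text
short (array([0.5478, 0.2704, 0.086 ]), np.float64(0.00183322595058425)) [0.5465 0.2695 0.088 ] [0.5474 0.2719 0.088 ]
long (array([0.5297, 0.1828, 0.1113]), np.float64(0.0020137235528844104)) [0.5283 0.1822 0.113 ] [0.5296 0.1845 0.113 ]
stand corners [0.5786 0.2927 0.034 ] [0.5512 0.1467 0.034 ] [0.4949 0.1566 0.034 ] [0.5233 0.3026 0.034 ]
sleeves [ 0.6233 -0.0893  0.11  ] [ 0.5776 -0.0836  0.11  ] [ 0.5514 -0.1209  0.11  ] [ 0.5665 -0.1625  0.11  ] [ 0.613  -0.1695  0.11  ]
centre [ 0.5949 -0.1259  0.11  ] [ 0.5953 -0.1266  0.11  ] nut [ 0.5975 -0.1246  0.107 ] scene nut [ 0.5905 -0.111   0.107 ]
cap [ 0.6408 -0.1334  0.148 ] tri (array([ 0.6437, -0.1342,  0.1435]), np.float64(0.0023973368772550424))
rim LR [ 0.6053 -0.032   0.106 ] [ 0.5931 -0.2217  0.106 ] scene rim L/R [ 0.6725 -0.073   0.106 ] [ 0.5046 -0.1545  0.106 ]
dropper (array([0.4023, 0.0745, 0.047 ]), np.float64(0.0019986093248403137)) [0.398 0.075 0.058] vial [0.389  0.2808 0.052 ] [0.3854 0.2895 0.052 ]
```

Left blank in both views is the short one, at about (0.547, 0.2705). The free bore appears near (0.550, -0.120), with its x axis yawed about -0.15 rad. I'll yaw the tool first.

Emit:
jog_arm --commands '[{"twist":[0,0,0.92]},{"twist":[0,0,0.92]},{"twist":[0,0,0.92]},{"twist":[0,0,0.92]},{}]' --hand -0.15 --grip_force 40

```text
invalid input
```

Emit:
jog_arm --commands '[{"linear":[0,0,0],"twist":[0,0,0.92]},{"linear":[0,0,0],"twist":[0,0,0.92]},{"linear":[0,0,0],"twist":[0,0,0.92]},{"linear":[0,0,0],"twist":[0,0,0.92]},{"linear":[0,0,0],"twist":[0,0,0]}]' --hand -0.15 --grip_force 40

```text
time_s: 0.6
position: [0.2218, -0.5842, 0.1851]
tcp_rot: [0.997, -0.076, -0.0, -0.0]
force: [0.1, -1.2, -0.1]
grip_width: 0.0606
finger_force: 0.0
```

Emit:
jog_arm --commands '[{"linear":[0.028,-0.095,0],"twist":[0,0,0]},{"linear":[0.028,-0.095,0],"twist":[0,0,0]},{"linear":[0.028,-0.095,0],"twist":[0,0,0]},{"linear":[0.028,-0.095,0],"twist":[0,0,0]},{"linear":[0.028,-0.095,0],"twist":[0,0,0]},{"linear":[0.028,-0.095,0],"twist":[0,0,0]},{"linear":[0.028,-0.095,0],"twist":[0,0,0]},{"linear":[0.028,-0.095,0],"twist":[0,0,0]},{"linear":[0.028,-0.095,0],"twist":[0,0,0]},{"linear":[0.028,-0.095,0],"twist":[0,0,0]}]'

```text
time_s: 1.6
position: [0.4322, -0.1339, 0.1856]
tcp_rot: [0.997, -0.073, 0.0, 0.0]
force: [0.2, 0.4, 0.6]
grip_width: 0.0402
finger_force: 0.0
```

Emit:
jog_arm --commands '[{"linear":[0.0117,-0.0927,0],"twist":[0,0,0]},{"linear":[0.0117,-0.0927,0],"twist":[0,0,0]},{"linear":[0.0117,-0.0927,0],"twist":[0,0,0]},{"linear":[0.0117,-0.0927,0],"twist":[0,0,0]},{"linear":[0.0117,-0.0927,0],"twist":[0,0,0]},{"linear":[0.0117,-0.0927,0],"twist":[0,0,0]},{"linear":[0.0117,-0.0927,0],"twist":[0,0,0]},{"linear":[0.0117,-0.0927,0],"twist":[0,0,0]},{"linear":[0.0117,-0.0927,0],"twist":[0,0,0]},{"linear":[0,0,0],"twist":[0,0,0]}]'

```text
time_s: 2.6
position: [0.547, 0.2731, 0.1847]
tcp_rot: [0.997, -0.071, 0.0, -0.0]
force: [-0.5, -1.1, -0.8]
grip_width: 0.0405
finger_force: 0.0
```

Emit:
jog_arm --commands '[{"linear":[0,0.005,0.06],"twist":[0,0,0]},{"linear":[0,0,0.06],"twist":[0,0,0]},{"linear":[0,0,0.06],"twist":[0,0,0]},{"linear":[0,0,0.04],"twist":[0,0,0]},{"linear":[0,0,0.0334],"twist":[0,0,0]},{"linear":[0,0,0],"twist":[0,0,0]}]'

```text
time_s: 3.2
position: [0.5449, 0.2652, 0.0566]
tcp_rot: [0.997, -0.074, -0.002, 0.001]
force: [-0.7, 0.3, 0.7]
grip_width: 0.0406
finger_force: 0.0
```

Emit:
jog_arm --commands '[{"linear":[0,0,0],"twist":[0,0,0]},{"linear":[0,0,0],"twist":[0,0,0]},{"linear":[0,0,0],"twist":[0,0,0]},{"linear":[0,0,0],"twist":[0,0,0]},{"linear":[0,0,0],"twist":[0,0,0]}]' --hand -1 --grip_force 50

```text
time_s: 3.7
position: [0.5462, 0.2663, 0.0591]
tcp_rot: [0.997, -0.075, 0.0, -0.0]
force: [-1.0, -0.4, 0.6]
grip_width: 0.0058
finger_force: 0.4
```

```bash
python3 - <<'E'
from bench import bot,cams
import cv2,numpy as np
im=[cams.get_image(n)["color"][:,:,::-1] for n in("scene","top")]
def c(im,x,y,w,h): return cv2.resize(im[y:y+h,x:x+w],(400,400),interpolation=cv2.INTER_CUBIC)
cv2.imwrite("pics/g.png",cv2.convertScaleAbs(np.hstack([c(im[0],135,180,100,100),c(im[1],130,120,100,100)]),alpha=1.5))
print(bot.sense()["force"],bot.sense()["grip_width"],bot.sense()["joint_pos"])
E
```

```text
[-0.05334435  0.68662263  4.48176805] 0.0015608271824193527 [ 3.44913494e-01  6.13630892e-01  1.72382359e+00 -4.01478395e-05
  8.03097064e-01  2.06667848e+00]
```

View pics/g.png

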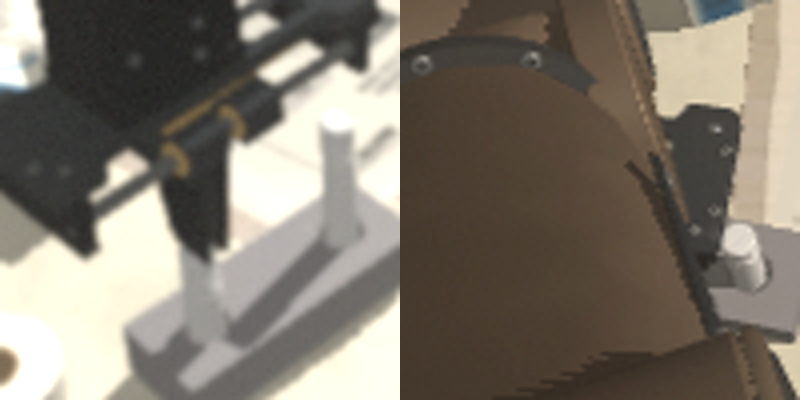

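The fingers shut empty (width 1.6 mm), and the blank still stands behind the fingers. I'll check where the fingertips and the blank project.

```bash
python3 - <<'E'
from h import *
from bench import bot
s=bot.sense();p=np.array(s["position"]);print(p,s["tcp_rot"],s["grip_width"],s["force"])
q=(proj("scene",p)-[135,180])*4;print("tip in crop",q, "20mm up",(proj("scene",p+[0,0,.019])-[135,180])*4)
for X in ([.5465,.2705,.034],[.5465,.2705,.088]): print((proj("scene",np.array(X))-[135,180])*4)
E
```

```text
[0.54646094 0.26634453 0.05921391] [ 9.97153326e-01 -7.53987628e-02  4.81123294e-04 -1.99257142e-04] 0.0015608271824193527 [-0.05334435  0.68662263  4.48176805]
tip in crop [208.6654922  282.05979161] 20mm up [205.4376291  255.33337412]
[207.25978279 321.58666937]
[197.90916139 246.55048514]
```

```bash
python3 - <<'E'
from bench import bot,cams
import cv2,numpy as np
im=cams.get_image("scene")["color"][:,:,::-1]
cv2.imwrite("pics/g2.png",cv2.convertScaleAbs(cv2.resize(im[215:275,155:215],(600,600),interpolation=cv2.INTER_CUBIC),alpha=1.8))
s=bot.sense();print(s["force"],s["grip_width"],s["finger_force"],s["moment"])
E
```

```text
[-0.60073582  0.19284156  5.24787297] 0.0007132564144401709 2.411657706834376 [ 0.19659369 -0.0228301  -0.01231071]
```

View pics/g2.png

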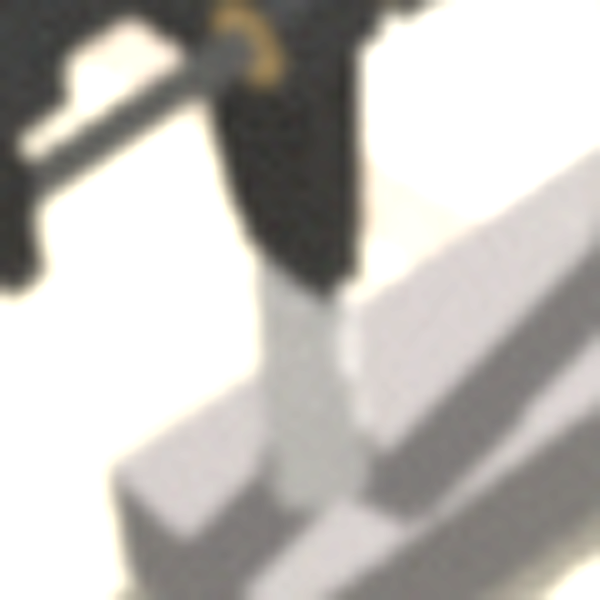

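Emit:
jog_arm --commands '[{"linear":[0,0,-0.02],"twist":[0,0,0]},{"linear":[0,0,-0.04],"twist":[0,0,0]},{"linear":[0,0,-0.06],"twist":[0,0,0]},{"linear":[-0.08,0,-0.06],"twist":[0,0,0]},{"linear":[-0.08,0,0],"twist":[0,0,0]},{"linear":[-0.06,0,0],"twist":[0,0,0]},{"linear":[0,0,0],"twist":[0,0,0]}]'

```text
time_s: 4.55
position: [0.4343, 0.283, 0.1497]
tcp_rot: [0.997, -0.074, -0.0, 0.0]
force: [-0.3, 0.0, -0.3]
grip_width: 0.0006
finger_force: 0.0
```

```bash
python3 - <<'E'
from bench import bot,cams
import cv2,numpy as np
im=[cams.get_image(n)["color"][:,:,::-1] for n in("scene","top")]
np.save("last.npy",np.array(im))
def c(im,x,y,w,h): return cv2.resize(im[y:y+h,x:x+w],(400,400),interpolation=cv2.INTER_CUBIC)
cv2.imwrite("pics/g3.png",cv2.convertScaleAbs(np.hstack([c(im[0],145,190,100,100),c(im[1],140,120,100,100)]),alpha=1.5))
s=bot.sense();print(s["force"],s["grip_width"],s["position"])
E
```

```text
[-0.06137718  0.2014831   0.36861061] 0.0005295979226017418 [0.43769121 0.28306186 0.14947733]
```

View pics/g3.png

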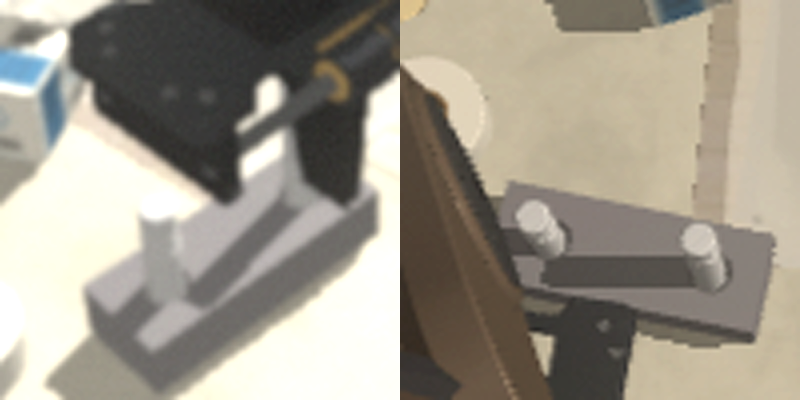

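```bash
python3 - <<'E'
from h import *
p=np.array([.4377,.2831,.1495])
print("pred tip px scene",proj("scene",p),"observed ~(231.5,241)")
print("pred body-ish top",proj("top",p),proj("top",p+[0,0,.08]))
o,d=ray("scene",231.5,241);print("ray at y=.283",o+d*(.283-o[1])/d[1],"at z=.1495",plane("scene",231.5,241,.1495))
print(tri(((533-400)/4+140-.4,215/4+120-.4),(157/4+145-.4,212/4+190-.4)))
E
```

```text
pred tip px scene [226.84560503 248.21385519] observed ~(231.5,241)
pred body-ish top [157.82493275 220.91836998] [148.74247779 214.21554043]
ray at y=.283 [0.42814823 0.283      0.17249129] at z=.1495 [0.44068193 0.26563667 0.1495    ]
(array([0.54791798, 0.27050278, 0.08424926]), np.float64(0.0009449411464197007))
```

Seen in the scene picture, the fingertip at crop (345,205), i.e. px (231,241), lies about 20 mm off where the reported TCP should be. A touch on bare desk at (0.44, 0.18) will tell whether the height is off.

Emit:
jog_arm --commands '[{"linear":[0.018,0.1,0],"twist":[0,0,0]},{"linear":[0.018,0.1,0],"twist":[0,0,0]},{"linear":[0,0,0.08],"twist":[0,0,0]},{"linear":[0,0,0.08],"twist":[0,0,0]},{"linear":[0,0,0.04],"twist":[0,0,0]},{"linear":[0,0,0.01],"twist":[0,0,0]},{"linear":[0,0,0],"twist":[0,0,0]}]'

```text
time_s: 5.35
position: [0.4408, 0.1825, 0.0433]
tcp_rot: [0.997, -0.076, -0.0, 0.0]
force: [-0.2, -0.0, -0.3]
grip_width: 0.0007
finger_force: 0.0
```

```bash
python3 - <<'E'
from bench import bot,cams
from h import *
import cv2
im=[cams.get_image(n)["color"][:,:,::-1] for n in("scene","top")]
s=bot.sense();p=np.array(s["position"]);print(p,s["force"])
a=proj("scene",p);b=proj("top",p);print(a,b)
def c(im,q):
    x,y=int(q[0])-50,int(q[1])-50
    print(x,y);return cv2.resize(im[y:y+100,x:x+100],(400,400),interpolation=cv2.INTER_CUBIC)
cv2.imwrite("pics/g4.png",cv2.convertScaleAbs(np.hstack([c(im[0],a),c(im[1],b)]),alpha=1.8))
E
```

```text
[0.44105168 0.18289349 0.04452012] [-0.52002876 -0.24370212  0.15974758]
[255.79289529 251.82752584] [214.9786136  226.87831771]
205 201
164 176
```

View pics/g4.png

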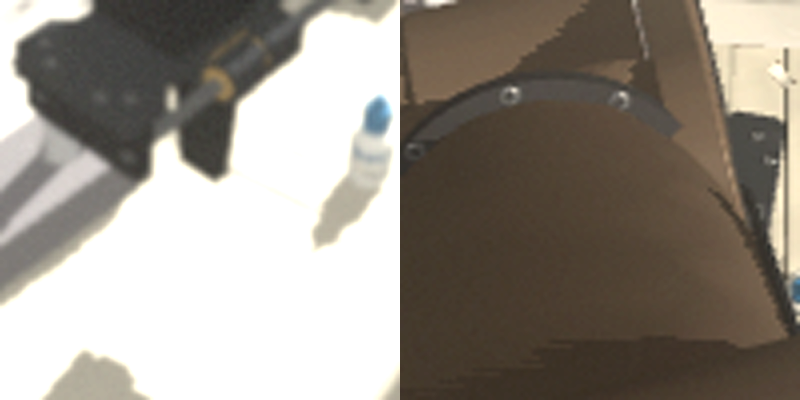

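Emit:
jog_arm --commands '[{"linear":[0,0,0.02],"twist":[0,0,0]},{"linear":[0,0,0.02],"twist":[0,0,0]},{"linear":[0,0,0.02],"twist":[0,0,0]},{"linear":[0,0,0],"twist":[0,0,0]},{"linear":[0,0,0],"twist":[0,0,0]}]'

```text
time_s: 5.95
position: [0.4399, 0.1828, 0.0134]
tcp_rot: [0.997, -0.075, -0.0, 0.0]
force: [0.1, 0.5, -0.3]
grip_width: 0.0005
finger_force: 0.0
```

Emit:
jog_arm --commands '[{"linear":[0,0,0.006],"twist":[0,0,0]},{"linear":[0,0,0.006],"twist":[0,0,0]},{"linear":[0,0,0.006],"twist":[0,0,0]},{"linear":[0,0,0],"twist":[0,0,0]},{"linear":[0,0,0],"twist":[0,0,0]}]'

```text
time_s: 6.45
position: [0.4401, 0.1828, 0.0047]
tcp_rot: [0.997, -0.075, -0.0, 0.0]
force: [1.0, 0.4, 0.0]
grip_width: 0.0002
finger_force: 0.0
```

Emit:
jog_arm --commands '[{"linear":[0,0,0.006],"twist":[0,0,0]},{"linear":[0,0,0.004],"twist":[0,0,0]},{"linear":[0,0,0],"twist":[0,0,0]},{"linear":[0,0,0],"twist":[0,0,0]}]'

```text
time_s: 6.85
position: [0.4401, 0.1828, -0.0004]
tcp_rot: [0.997, -0.075, -0.0, 0.0]
force: [-0.9, 0.5, 0.4]
grip_width: -0.0
finger_force: 0.0
```

```bash
python3 - <<'E'
from bench import bot,cams
from h import *
import cv2
im=[cams.get_image(n)["color"][:,:,::-1] for n in("scene",)]
s=bot.sense();p=np.array(s["position"]);print(p,s["force"])
a=proj("scene",p);print(a)
x,y=int(a[0])-50,int(a[1])-50;print(x,y)
cv2.imwrite("pics/g5.png",cv2.convertScaleAbs(cv2.resize(im[0][y:y+75,x:x+100],(800,600),interpolation=cv2.INTER_CUBIC),alpha=1.2))
E
```

```text
[ 4.40108811e-01  1.82793408e-01 -3.20122666e-04] [ 1.37904975 -0.39457082  0.13485406]
[255.53657745 266.53036023]
205 216
```

View pics/g5.png

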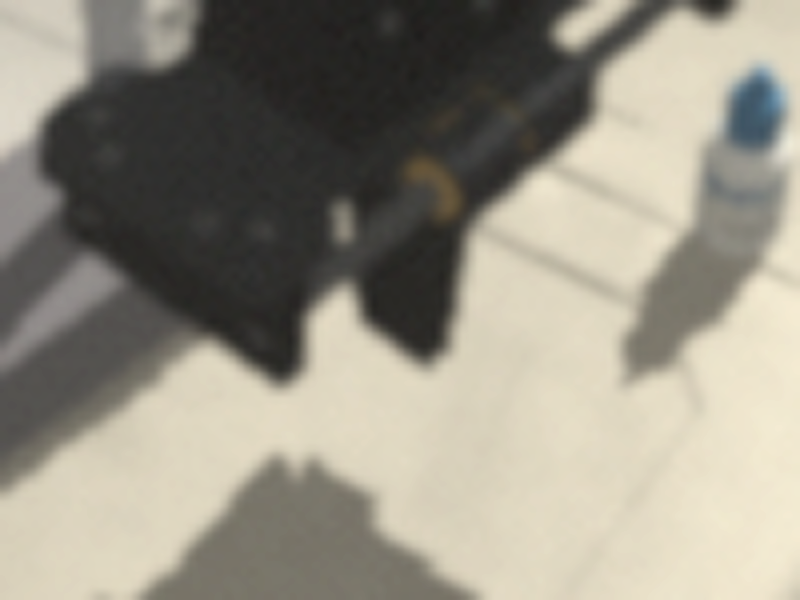

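The fingertips at crop (430,362) hang clearly above the desk: the shadow is detached and there is no contact although the reported z is 0. The real tip is higher than reported, so I'll keep going down gently.

Emit:
jog_arm --commands '[{"linear":[0,0,0.006],"twist":[0,0,0]},{"linear":[0,0,0.006],"twist":[0,0,0]},{"linear":[0,0,0.006],"twist":[0,0,0]},{"linear":[0,0,0.004],"twist":[0,0,0]},{"linear":[0,0,0],"twist":[0,0,0]},{"linear":[0,0,0],"twist":[0,0,0]}]'

```text
time_s: 7.5
position: [0.4401, 0.1828, -0.0114]
tcp_rot: [0.997, -0.075, -0.0, 0.0]
force: [-0.1, -0.8, 0.2]
grip_width: 0.0006
finger_force: 0.0
```

```bash
python3 - <<'E'
from h import *
p=np.array([.4401,.1828,-.0003]);x=np.array([.9885,-.1516,0]);y=np.array([-.1516,-.9885,0])
for t in (0,.012):
  for h in (0,.015,.02,.025,.03): print(t,h,proj("scene",p-x*.01-y*t+[0,0,h]),"obs 258.8 261.3")
E
```

```text
0 0 [259.19966152 269.145281  ] obs 258.8 261.3
0 0.015 [259.46802379 264.40084139] obs 258.8 261.3
0 0.02 [259.55892174 262.7938353 ] obs 258.8 261.3
0 0.025 [259.65055623 261.17380754] obs 258.8 261.3
0 0.03 [259.74293627 259.54059921] obs 258.8 261.3
0.012 0 [255.34353385 272.57529274] obs 258.8 261.3
0.012 0.015 [255.56738209 267.83026152] obs 258.8 261.3
0.012 0.02 [255.64321331 266.22282642] obs 258.8 261.3
0.012 0.025 [255.71966452 264.60224906] obs 258.8 261.3
0.012 0.03 [255.79674335 262.96836761] obs 258.8 261.3
```

Emit:
jog_arm --commands '[{"linear":[0,0,0.004],"twist":[0,0,0]},{"linear":[0,0,0.004],"twist":[0,0,0]},{"linear":[0,0,0.004],"twist":[0,0,0]},{"linear":[0,0,0],"twist":[0,0,0]},{"linear":[0,0,0],"twist":[0,0,0]}]'

```text
time_s: 8.0
position: [0.4401, 0.1828, -0.0174]
tcp_rot: [0.997, -0.075, -0.0, 0.0]
force: [-0.7, -0.3, 0.2]
grip_width: 0.0002
finger_force: 0.0
```

Emit:
jog_arm --commands '[{"linear":[0,0,0.004],"twist":[0,0,0]},{"linear":[0,0,0.004],"twist":[0,0,0]},{"linear":[0,0,0],"twist":[0,0,0]},{"linear":[0,0,0],"twist":[0,0,0]}]'

```text
time_s: 8.4
position: [0.4401, 0.1828, -0.0214]
tcp_rot: [0.997, -0.075, -0.0, 0.0]
force: [0.3, -0.2, -0.4]
grip_width: 0.0005
finger_force: 0.0
```

Emit:
jog_arm --commands '[{"linear":[0,0,0.004],"twist":[0,0,0]},{"linear":[0,0,0.004],"twist":[0,0,0]},{"linear":[0,0,0],"twist":[0,0,0]},{"linear":[0,0,0],"twist":[0,0,0]}]'

```text
time_s: 8.8
position: [0.4401, 0.1828, -0.0254]
tcp_rot: [0.997, -0.075, -0.0, 0.0]
force: [-0.1, -0.9, -0.7]
grip_width: 0.0003
finger_force: 0.0
```

Emit:
jog_arm --commands '[{"linear":[0,0,0.003],"twist":[0,0,0]},{"linear":[0,0,0.003],"twist":[0,0,0]},{"linear":[0,0,0],"twist":[0,0,0]},{"linear":[0,0,0],"twist":[0,0,0]}]'

```text
time_s: 9.2
position: [0.4401, 0.1828, -0.0283]
tcp_rot: [0.997, -0.075, -0.0, 0.0]
force: [-0.0, 0.2, -0.1]
grip_width: 0.0005
finger_force: 0.0
```

Emit:
jog_arm --commands '[{"linear":[0,0,0.002],"twist":[0,0,0]},{"linear":[0,0,0.002],"twist":[0,0,0]},{"linear":[0,0,0],"twist":[0,0,0]},{"linear":[0,0,0],"twist":[0,0,0]}]'

```text
time_s: 9.6
position: [0.4402, 0.1828, -0.029]
tcp_rot: [0.997, -0.075, 0.001, -0.0]
force: [-4.4, -1.3, 24.1]
grip_width: 0.0006
finger_force: 12.3
```

Emit:
jog_arm --commands '[{"linear":[0,0,-0.06],"twist":[0,0,0]},{"linear":[0,0,-0.09],"twist":[0,0,0]},{"linear":[0,0,-0.09],"twist":[0,0,0]},{"linear":[0,0,-0.06],"twist":[0,0,0]},{"linear":[0.045,-0.05,0],"twist":[0,0,0]},{"linear":[0.06,-0.066,0],"twist":[0,0,0]},{"linear":[0.06,-0.066,0],"twist":[0,0,0]},{"linear":[0.02,-0.024,0],"twist":[0,0,0]},{"linear":[0,0,0],"twist":[0,0,0]},{"linear":[0,0,0],"twist":[0,0,0]}]' --hand -0.15

```text
time_s: 10.6
position: [0.5462, 0.2703, 0.1192]
tcp_rot: [0.997, -0.075, -0.001, 0.0]
force: [-0.9, 0.0, 0.1]
grip_width: 0.0405
finger_force: 0.0
```

```bash
python3 - <<'E'
from bench import bot,cams
from h import *
import cv2
print(bot.grip_depth)
im=[cams.get_image(n)["color"][:,:,::-1] for n in("scene",)]
s=bot.sense();p=np.array(s["position"]);print(p,s["force"],s["grip_width"])
cv2.imwrite("pics/g6.png",cv2.convertScaleAbs(cv2.resize(im[0][190:265,140:240],(800,600),interpolation=cv2.INTER_CUBIC),alpha=1.3))
x=np.array([.9885,-.1516,0]);y=np.array([-.1516,-.9885,0])
for q in (p,p-.032*y+[0,0,.0285]-x*.01,p+.032*y+[0,0,.0285]-x*.01):print((proj("scene",q)-[140,190])*8)
E
```

```text
0.0188
[0.5460632  0.27006255 0.11942903] [ 0.42689273 -0.70697632 -0.08831364] 0.04042384885553528
[346.82121356 318.77565288]
[252.1575109  325.79669417]
[472.33637439 178.74329262]
```

View pics/g6.png

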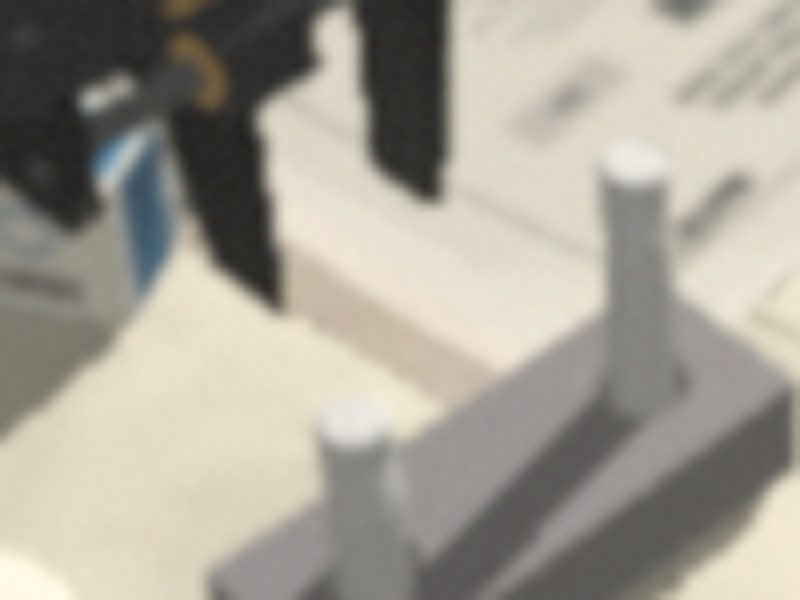

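Fingertips at crop (275,310) and (435,200) straddle the blank (357,420), and xy agrees with the report. The z bias is about +28.5 mm. Descending with that taken into account.

Emit:
jog_arm --commands '[{"linear":[0,0,0.06],"twist":[0,0,0]},{"linear":[0,0,0.06],"twist":[0,0,0]},{"linear":[0,0,0.04],"twist":[0,0,0]},{"linear":[0,0,0.02],"twist":[0,0,0]},{"linear":[0,0,0],"twist":[0,0,0]},{"linear":[0,0,0],"twist":[0,0,0]}]'

```text
time_s: 11.25
position: [0.5473, 0.2706, 0.0307]
tcp_rot: [0.997, -0.076, 0.0, -0.0]
force: [-0.4, -0.4, 0.7]
grip_width: 0.0406
finger_force: 0.0
```

Emit:
jog_arm --commands '[{"linear":[0,0,0],"twist":[0,0,0]},{"linear":[0,0,0],"twist":[0,0,0]},{"linear":[0,0,0],"twist":[0,0,0]},{"linear":[0,0,0],"twist":[0,0,0]},{"linear":[0,0,0],"twist":[0,0,0]}]' --hand -1 --grip_force 50

```text
time_s: 11.75
position: [0.5473, 0.2708, 0.0301]
tcp_rot: [0.997, -0.075, 0.0, -0.0]
force: [-0.3, -1.6, 3.7]
grip_width: 0.0172
finger_force: 50.0
```

Emit:
jog_arm --commands '[{"linear":[0,0,-0.02],"twist":[0,0,0]},{"linear":[0,0,-0.06],"twist":[0,0,0]},{"linear":[0,0,-0.08],"twist":[0,0,0]},{"linear":[0,0,-0.08],"twist":[0,0,0]},{"linear":[0,0,-0.06],"twist":[0,0,0]},{"linear":[0,0,0],"twist":[0,0,0]}]'

```text
time_s: 12.35
position: [0.5485, 0.2713, 0.1846]
tcp_rot: [0.997, -0.075, 0.003, -0.001]
force: [0.6, 0.3, -0.3]
grip_width: 0.0171
finger_force: 50.0
```

Emit:
jog_arm --commands '[{"linear":[0.0157,0.0963,0],"twist":[0,0,0]},{"linear":[0.0157,0.0963,0],"twist":[0,0,0]},{"linear":[0.0157,0.0963,0],"twist":[0,0,0]},{"linear":[0.0157,0.0963,0],"twist":[0,0,0]},{"linear":[0.0157,0.0963,0],"twist":[0,0,0]},{"linear":[0.0157,0.0963,0],"twist":[0,0,0]},{"linear":[0.0157,0.0963,0],"twist":[0,0,0]},{"linear":[0.0157,0.0963,0],"twist":[0,0,0]},{"linear":[0,0,0],"twist":[0,0,0]},{"linear":[0,0,0],"twist":[0,0,0]}]'

```text
time_s: 13.35
position: [0.5506, -0.1203, 0.1792]
tcp_rot: [0.997, -0.077, -0.001, -0.0]
force: [-0.3, -0.2, -0.7]
grip_width: 0.017
finger_force: 50.0
```

```bash
python3 - <<'E'
from bench import bot,cams
import numpy as np
np.save("b.npy",cams.get_image("scene")["color"][:,:,::-1]);print(bot.sense()["position"])
E
```

```text
[ 0.55069167 -0.11925541  0.17928856]
```

Emit:
jog_arm --commands '[{"linear":[0,0,0],"twist":[0.72,0,0]},{"linear":[0,0,0],"twist":[0.72,0,0]},{"linear":[0,0,0],"twist":[0,0,0]},{"linear":[0,0,0],"twist":[0,0,0]}]'

```text
time_s: 13.8
position: [0.551, -0.1189, 0.1795]
tcp_rot: [0.992, -0.075, 0.007, -0.099]
force: [0.5, 0.1, -0.5]
grip_width: 0.0176
finger_force: 50.0
```

```bash
python3 - <<'E'
from bench import bot,cams
from h import *
import cv2
a=cams.get_image("scene")["color"][:,:,::-1];np.save("a.npy",a);b=np.load("b.npy")
s=bot.sense();p=np.array(s["position"]);print(p,s["tcp_rot"],s["force"])
f=proj("scene",np.array([.5506,-.1203,.1571]));print(f)
x,y=int(f[0])-30,int(f[1])-60;print(x,y)
c=lambda i:cv2.resize(i[y:y+90,x:x+60],(400,600),interpolation=cv2.INTER_CUBIC)
cv2.imwrite("pics/t.png",cv2.convertScaleAbs(np.hstack([c(b),c(a)]),alpha=1.2))
z=np.array([0,0,1.]);
u=np.array([.153*np.sin(.2),.988*np.sin(.2)*1,-np.cos(.2)]) # foot direction from pivot
for nm,L,off in (("toolerr",.0221,0),("worlderr",.0506,.0285)):
    print(nm,(proj("scene",p+[0,0,off]+L*u)-[x,y])*6.67,"untilted",(proj("scene",np.array([.5506,-.1203,.1571]))-[x,y])*6.67)
E
```

```text
[ 0.55106353 -0.11859502  0.17962634] [ 0.99225396 -0.07456875  0.00715431 -0.09909789] [0.40255542 0.33607185 0.21189205]
[286.21231594 123.37411274]
256 63
toolerr [190.88299049 406.55143764] untilted [201.51614731 402.69533194]
worlderr [181.35455929 410.86822587] untilted [201.51614731 402.69533194]
```

View pics/t.png

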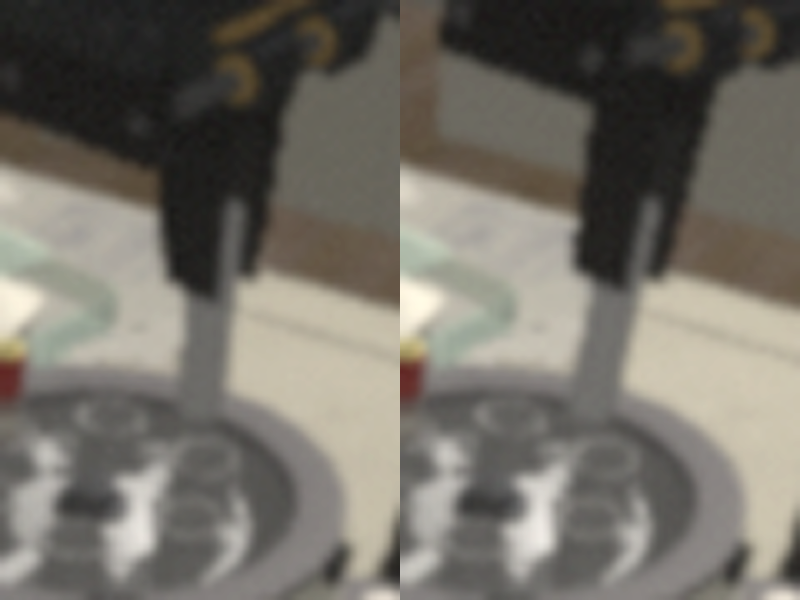

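The left and right crops show the foot moving from (202,410) to (194,418) while the fingertips swing right from (215,280) to (222,275). The reported TCP is therefore the pivot, and it lies 22 mm above the foot along the axis (a tool-length error). I'll approach tilted.

Emit:
jog_arm --commands '[{"linear":[0,0.0092,-0.0019],"twist":[0,0,0]},{"linear":[0,0.0053,0.0261],"twist":[0,0,0]},{"linear":[0,0.0053,0.0261],"twist":[0,0,0]},{"linear":[0,0.0053,0.0261],"twist":[0,0,0]},{"linear":[0,0,0],"twist":[0,0,0]},{"linear":[0,0,0],"twist":[0,0,0]},{"linear":[0,0,0],"twist":[0,0,0]}]'

```text
time_s: 14.55
position: [0.5507, -0.1243, 0.14]
tcp_rot: [0.992, -0.075, 0.008, -0.1]
force: [0.2, 0.3, -0.7]
grip_width: 0.0173
finger_force: 50.0
```

```bash
cat >> h.py <<'E'
def foot():
    from bench import bot
    from scipy.spatial.transform import Rotation as Ro
    s=bot.sense();R=Ro.from_quat(s["tcp_rot"]).as_matrix()
    f=np.array(s["position"])+.0221*R[:,2]
    print("foot mm",np.round(f*1e3,2),"lean",round(float(np.arccos(-R[2,2])),4),"z",np.round(R[:,2],3),"F",np.round(s["force"],2),"M",np.round(s["moment"],3),"w",round(s["grip_width"],4),"t",s["time_s"])
E
python3 -c "from h import *;foot()"
```

```text
foot mm [ 551.38 -119.93  118.38] lean 0.2008 z [ 0.03   0.197 -0.98 ] F [ 0.19  0.29 -0.65] M [-0.098  0.03   0.002] w 0.0173 t 14.55
```

Emit:
jog_arm --commands '[{"linear":[0,0.001,0.0049],"twist":[0,0,0]},{"linear":[0,0.001,0.0049],"twist":[0,0,0]},{"linear":[0,0,0],"twist":[0,0,0]},{"linear":[0,0,0],"twist":[0,0,0]}]'

```text
time_s: 14.95
position: [0.5505, -0.1242, 0.1349]
tcp_rot: [0.992, -0.075, 0.008, -0.1]
force: [0.7, -0.1, -0.1]
grip_width: 0.0175
finger_force: 50.0
```

Emit:
jog_arm --commands '[{"linear":[0,0.0002,0.001],"twist":[0,0,0]},{"linear":[0,0.0002,0.001],"twist":[0,0,0]},{"linear":[0,0,0],"twist":[0,0,0]},{"linear":[0,0,0],"twist":[0,0,0]}]'

```text
time_s: 15.35
position: [0.5505, -0.1242, 0.1338]
tcp_rot: [0.992, -0.075, 0.008, -0.1]
force: [-0.4, 0.5, -0.2]
grip_width: 0.0171
finger_force: 50.0
```

```bash
cd .;python3 -c "from h import *;foot()"
```

```text
foot mm [ 551.14 -119.82  112.11] lean 0.201 z [ 0.03   0.197 -0.98 ] F [-0.42  0.54 -0.21] M [-0.039  0.059  0.012] w 0.0171 t 15.35
```

Next comes small steps of 0.5 mm.

Emit:
jog_arm --commands '[{"linear":[0,0.0002,0.001],"twist":[0,0,0]},{"linear":[0,0,0],"twist":[0,0,0]},{"linear":[0,0,0],"twist":[0,0,0]}]'

```text
time_s: 15.65
position: [0.5505, -0.1242, 0.1332]
tcp_rot: [0.992, -0.075, 0.008, -0.1]
force: [0.3, -0.8, -0.0]
grip_width: 0.017
finger_force: 50.0
```

Emit:
jog_arm --commands '[{"linear":[0,0.0001,0.0006],"twist":[0,0,0]},{"linear":[0,0,0],"twist":[0,0,0]},{"linear":[0,0,0],"twist":[0,0,0]}]'

```text
time_s: 15.95
position: [0.5505, -0.1242, 0.133]
tcp_rot: [0.992, -0.075, 0.008, -0.1]
force: [-0.3, 0.6, -1.2]
grip_width: 0.0174
finger_force: 50.0
```

Emit:
jog_arm --commands '[{"linear":[0,0.0002,0.001],"twist":[0,0,0]},{"linear":[0,0,0],"twist":[0,0,0]},{"linear":[0,0,0],"twist":[0,0,0]}]'

```text
time_s: 16.25
position: [0.5505, -0.1242, 0.1324]
tcp_rot: [0.992, -0.075, 0.008, -0.1]
force: [0.2, -0.9, -0.1]
grip_width: 0.0172
finger_force: 50.0
```

Emit:
jog_arm --commands '[{"linear":[0,0.0001,0.0006],"twist":[0,0,0]},{"linear":[0,0,0],"twist":[0,0,0]},{"linear":[0,0,0],"twist":[0,0,0]}]'

```text
time_s: 16.55
position: [0.5505, -0.1242, 0.1321]
tcp_rot: [0.992, -0.075, 0.008, -0.1]
force: [-0.4, 1.3, -0.7]
grip_width: 0.0173
finger_force: 50.0
```

Emit:
jog_arm --commands '[{"linear":[0,0.0002,0.001],"twist":[0,0,0]},{"linear":[0,0,0],"twist":[0,0,0]},{"linear":[0,0,0],"twist":[0,0,0]}]'

```text
time_s: 16.85
position: [0.5505, -0.1242, 0.1316]
tcp_rot: [0.992, -0.075, 0.008, -0.1]
force: [0.2, -0.2, -0.9]
grip_width: 0.017
finger_force: 50.0
```

Emit:
jog_arm --commands '[{"linear":[0,0.0001,0.0006],"twist":[0,0,0]},{"linear":[0,0,0],"twist":[0,0,0]},{"linear":[0,0,0],"twist":[0,0,0]}]'

```text
time_s: 17.15
position: [0.5505, -0.1241, 0.1313]
tcp_rot: [0.992, -0.075, 0.008, -0.1]
force: [0.9, -0.7, -0.7]
grip_width: 0.0173
finger_force: 50.0
```

```bash
cd .;python3 -c "from h import *;foot()"
```

```text
foot mm [ 551.15 -119.76  109.68] lean 0.201 z [ 0.03   0.197 -0.98 ] F [ 0.95 -0.7  -0.69] M [-0.105  0.02  -0.04 ] w 0.0173 t 17.15
```

Emit:
jog_arm --commands '[{"linear":[0,0.0002,0.001],"twist":[0,0,0]},{"linear":[0,0,0],"twist":[0,0,0]},{"linear":[0,0,0],"twist":[0,0,0]}]'

```text
time_s: 17.45
position: [0.5505, -0.1242, 0.1308]
tcp_rot: [0.992, -0.075, 0.008, -0.1]
force: [0.7, -0.0, -1.3]
grip_width: 0.0175
finger_force: 50.0
```

Emit:
jog_arm --commands '[{"linear":[0,0.0002,0.001],"twist":[0,0,0]},{"linear":[0,0,0],"twist":[0,0,0]},{"linear":[0,0,0],"twist":[0,0,0]}]'

```text
time_s: 17.75
position: [0.5505, -0.1241, 0.1303]
tcp_rot: [0.992, -0.075, 0.008, -0.1]
force: [-0.2, 0.1, 0.0]
grip_width: 0.0171
finger_force: 50.0
```

```bash
cd .;python3 -c "from h import *;foot()"
```

```text
foot mm [ 551.13 -119.79  108.64] lean 0.201 z [ 0.03   0.197 -0.98 ] F [-0.18  0.14  0.02] M [-0.082 -0.004 -0.116] w 0.0171 t 17.75
```

Emit:
jog_arm --commands '[{"linear":[0,0.0002,0.001],"twist":[0,0,0]},{"linear":[0,0,0],"twist":[0,0,0]},{"linear":[0,0,0],"twist":[0,0,0]}]'

```text
time_s: 18.05
position: [0.5505, -0.1241, 0.1298]
tcp_rot: [0.992, -0.075, 0.008, -0.1]
force: [-0.8, 0.4, 0.3]
grip_width: 0.0171
finger_force: 50.0
```

Emit:
jog_arm --commands '[{"linear":[0,0.0002,0.001],"twist":[0,0,0]},{"linear":[0,0,0],"twist":[0,0,0]},{"linear":[0,0,0],"twist":[0,0,0]}]'

```text
time_s: 18.35
position: [0.5505, -0.1241, 0.1293]
tcp_rot: [0.992, -0.075, 0.008, -0.1]
force: [0.7, 0.5, -0.2]
grip_width: 0.017
finger_force: 50.0
```

```bash
cd .;python3 -c "from h import *;foot()"
```

```text
foot mm [ 551.17 -119.77  107.64] lean 0.201 z [ 0.03   0.197 -0.98 ] F [ 0.73  0.49 -0.2 ] M [-0.126  0.039 -0.01 ] w 0.017 t 18.35
```

Well inside and no contact. Now I'll feel the walls, starting along tool +x.

Emit:
jog_arm --commands '[{"linear":[0.0008,0,0],"twist":[0,0,0]},{"linear":[0,0,0],"twist":[0,0,0]},{"linear":[0,0,0],"twist":[0,0,0]}]'

```text
time_s: 18.65
position: [0.5509, -0.1242, 0.1293]
tcp_rot: [0.992, -0.075, 0.008, -0.1]
force: [0.8, -1.0, -0.4]
grip_width: 0.0171
finger_force: 50.0
```

Emit:
jog_arm --commands '[{"linear":[0.0006,0,0],"twist":[0,0,0]},{"linear":[0,0,0],"twist":[0,0,0]},{"linear":[0,0,0],"twist":[0,0,0]}]'

```text
time_s: 18.95
position: [0.5512, -0.1242, 0.1293]
tcp_rot: [0.992, -0.075, 0.008, -0.1]
force: [-0.9, 0.3, -0.8]
grip_width: 0.0172
finger_force: 50.0
```

Emit:
jog_arm --commands '[{"linear":[0.0006,0,0],"twist":[0,0,0]},{"linear":[0,0,0],"twist":[0,0,0]},{"linear":[0,0,0],"twist":[0,0,0]}]'

```text
time_s: 19.25
position: [0.5514, -0.1243, 0.1293]
tcp_rot: [0.992, -0.075, 0.008, -0.1]
force: [0.6, 0.2, -0.6]
grip_width: 0.017
finger_force: 50.0
```

Emit:
jog_arm --commands '[{"linear":[0.0006,0,0],"twist":[0,0,0]},{"linear":[0,0,0],"twist":[0,0,0]},{"linear":[0,0,0],"twist":[0,0,0]}]'

```text
time_s: 19.55
position: [0.5517, -0.1243, 0.1293]
tcp_rot: [0.992, -0.075, 0.007, -0.1]
force: [-1.0, 0.1, 0.2]
grip_width: 0.0169
finger_force: 50.0
```

Emit:
jog_arm --commands '[{"linear":[0.0008,0,0],"twist":[0,0,0]},{"linear":[0,0,0],"twist":[0,0,0]},{"linear":[0,0,0],"twist":[0,0,0]}]'

```text
time_s: 19.85
position: [0.552, -0.1243, 0.1293]
tcp_rot: [0.992, -0.075, 0.007, -0.1]
force: [-2.6, 0.5, 0.3]
grip_width: 0.0172
finger_force: 50.0
```

Emit:
jog_arm --commands '[{"linear":[0.0006,0,0],"twist":[0,0,0]},{"linear":[0,0,0],"twist":[0,0,0]},{"linear":[0,0,0],"twist":[0,0,0]}]'

```text
time_s: 20.15
position: [0.5523, -0.1244, 0.1293]
tcp_rot: [0.992, -0.075, 0.007, -0.1]
force: [-4.6, 0.9, 1.1]
grip_width: 0.0168
finger_force: 50.0
```

```bash
cd .;python3 -c "from h import *;foot()"
```

```text
foot mm [ 552.91 -119.99  107.61] lean 0.2011 z [ 0.03   0.198 -0.98 ] F [-4.61  0.91  1.09] M [0.047 0.81  0.089] w 0.0168 t 20.15
```

Emit:
jog_arm --commands '[{"linear":[-0.002,0,0],"twist":[0,0,0]},{"linear":[-0.0025,0,0],"twist":[0,0,0]},{"linear":[0,0,0],"twist":[0,0,0]},{"linear":[0,0,0],"twist":[0,0,0]}]'

```text
time_s: 20.55
position: [0.5505, -0.1242, 0.1294]
tcp_rot: [0.992, -0.075, 0.008, -0.1]
force: [0.4, 0.2, -0.2]
grip_width: 0.0173
finger_force: 50.0
```

Emit:
jog_arm --commands '[{"linear":[-0.0006,0,0],"twist":[0,0,0]},{"linear":[0,0,0],"twist":[0,0,0]},{"linear":[0,0,0],"twist":[0,0,0]}]'

```text
time_s: 20.85
position: [0.55, -0.1241, 0.1293]
tcp_rot: [0.992, -0.075, 0.008, -0.1]
force: [0.3, 0.8, -0.5]
grip_width: 0.017
finger_force: 50.0
```

Emit:
jog_arm --commands '[{"linear":[-0.0006,0,0],"twist":[0,0,0]},{"linear":[0,0,0],"twist":[0,0,0]},{"linear":[0,0,0],"twist":[0,0,0]}]'

```text
time_s: 21.15
position: [0.5496, -0.124, 0.1293]
tcp_rot: [0.992, -0.075, 0.008, -0.1]
force: [0.3, 0.4, -0.8]
grip_width: 0.0171
finger_force: 50.0
```

Emit:
jog_arm --commands '[{"linear":[-0.0006,0,0],"twist":[0,0,0]},{"linear":[0,0,0],"twist":[0,0,0]},{"linear":[0,0,0],"twist":[0,0,0]}]'

```text
time_s: 21.45
position: [0.5494, -0.124, 0.1293]
tcp_rot: [0.992, -0.075, 0.008, -0.1]
force: [-0.0, 0.3, -0.4]
grip_width: 0.0173
finger_force: 50.0
```

Emit:
jog_arm --commands '[{"linear":[-0.0006,0,0],"twist":[0,0,0]},{"linear":[0,0,0],"twist":[0,0,0]},{"linear":[0,0,0],"twist":[0,0,0]}]'

```text
time_s: 21.75
position: [0.5491, -0.1239, 0.1293]
tcp_rot: [0.992, -0.075, 0.008, -0.1]
force: [1.1, -0.5, -0.7]
grip_width: 0.0172
finger_force: 50.0
```

Emit:
jog_arm --commands '[{"linear":[-0.0006,0,0],"twist":[0,0,0]},{"linear":[0,0,0],"twist":[0,0,0]},{"linear":[0,0,0],"twist":[0,0,0]}]'

```text
time_s: 22.05
position: [0.5489, -0.1239, 0.1293]
tcp_rot: [0.992, -0.075, 0.008, -0.1]
force: [2.1, 0.6, -0.8]
grip_width: 0.017
finger_force: 50.0
```

Emit:
jog_arm --commands '[{"linear":[-0.0006,0,0],"twist":[0,0,0]},{"linear":[0,0,0],"twist":[0,0,0]},{"linear":[0,0,0],"twist":[0,0,0]}]'

```text
time_s: 22.35
position: [0.5486, -0.1239, 0.1293]
tcp_rot: [0.992, -0.075, 0.008, -0.1]
force: [2.5, -0.1, -1.4]
grip_width: 0.0171
finger_force: 50.0
```

```bash
cd .;python3 -c "from h import *;foot()"
```

```text
foot mm [ 549.29 -119.52  107.68] lean 0.2009 z [ 0.03   0.197 -0.98 ] F [ 2.55 -0.07 -1.4 ] M [-0.209 -0.606 -0.117] w 0.0171 t 22.35
```

x centre is about 0.5504 at the TCP. Now I'll feel along y.

Emit:
jog_arm --commands '[{"linear":[0.0036,0,0],"twist":[0,0,0]},{"linear":[0,0,0],"twist":[0,0,0]},{"linear":[0,0.0008,-0.0002],"twist":[0,0,0]},{"linear":[0,0,0],"twist":[0,0,0]},{"linear":[0,0,0],"twist":[0,0,0]}]'

```text
time_s: 22.85
position: [0.5501, -0.1245, 0.1293]
tcp_rot: [0.992, -0.075, 0.007, -0.1]
force: [0.1, -0.2, -0.7]
grip_width: 0.0173
finger_force: 50.0
```

Emit:
jog_arm --commands '[{"linear":[0,0.0008,-0.0002],"twist":[0,0,0]},{"linear":[0,0,0],"twist":[0,0,0]},{"linear":[0,0,0],"twist":[0,0,0]}]'

```text
time_s: 23.15
position: [0.5501, -0.1248, 0.1293]
tcp_rot: [0.992, -0.075, 0.008, -0.1]
force: [0.2, 1.0, -1.0]
grip_width: 0.0171
finger_force: 50.0
```

Emit:
jog_arm --commands '[{"linear":[0,0.0006,-0.0001],"twist":[0,0,0]},{"linear":[0,0,0],"twist":[0,0,0]},{"linear":[0,0,0],"twist":[0,0,0]}]'

```text
time_s: 23.45
position: [0.55, -0.1251, 0.1293]
tcp_rot: [0.992, -0.075, 0.007, -0.1]
force: [0.8, 1.6, -1.2]
grip_width: 0.0174
finger_force: 50.0
```

Emit:
jog_arm --commands '[{"linear":[0,0.0006,-0.0001],"twist":[0,0,0]},{"linear":[0,0,0],"twist":[0,0,0]},{"linear":[0,0,0],"twist":[0,0,0]}]'

```text
time_s: 23.75
position: [0.55, -0.1253, 0.1293]
tcp_rot: [0.992, -0.075, 0.008, -0.1]
force: [-1.0, 2.4, -2.0]
grip_width: 0.0171
finger_force: 50.0
```

Emit:
jog_arm --commands '[{"linear":[0,-0.003,0.0006],"twist":[0,0,0]},{"linear":[0,0,0],"twist":[0,0,0]},{"linear":[0,0,0],"twist":[0,0,0]}]'

```text
time_s: 24.05
position: [0.5503, -0.1242, 0.1294]
tcp_rot: [0.992, -0.075, 0.008, -0.1]
force: [-0.1, -0.5, -0.4]
grip_width: 0.0171
finger_force: 50.0
```

Emit:
jog_arm --commands '[{"linear":[0,-0.0006,0.0001],"twist":[0,0,0]},{"linear":[0,0,0],"twist":[0,0,0]},{"linear":[0,0,0],"twist":[0,0,0]}]'

```text
time_s: 24.35
position: [0.5503, -0.1238, 0.1293]
tcp_rot: [0.992, -0.075, 0.008, -0.1]
force: [-0.1, 0.3, -0.3]
grip_width: 0.0171
finger_force: 50.0
```

Emit:
jog_arm --commands '[{"linear":[0,-0.0006,0.0001],"twist":[0,0,0]},{"linear":[0,0,0],"twist":[0,0,0]},{"linear":[0,0,0],"twist":[0,0,0]}]'

```text
time_s: 24.65
position: [0.5504, -0.1234, 0.1293]
tcp_rot: [0.992, -0.075, 0.008, -0.1]
force: [0.9, 0.2, -0.5]
grip_width: 0.017
finger_force: 50.0
```

Emit:
jog_arm --commands '[{"linear":[0,-0.0006,0.0001],"twist":[0,0,0]},{"linear":[0,0,0],"twist":[0,0,0]},{"linear":[0,0,0],"twist":[0,0,0]}]'

```text
time_s: 24.95
position: [0.5504, -0.1231, 0.1294]
tcp_rot: [0.992, -0.075, 0.008, -0.1]
force: [-0.6, -0.1, -0.3]
grip_width: 0.0171
finger_force: 50.0
```

Emit:
jog_arm --commands '[{"linear":[0,-0.0006,0.0001],"twist":[0,0,0]},{"linear":[0,0,0],"twist":[0,0,0]},{"linear":[0,0,0],"twist":[0,0,0]}]'

```text
time_s: 25.25
position: [0.5504, -0.1228, 0.1294]
tcp_rot: [0.992, -0.075, 0.008, -0.1]
force: [0.2, -0.2, -0.4]
grip_width: 0.017
finger_force: 50.0
```

Emit:
jog_arm --commands '[{"linear":[0,-0.0006,0.0001],"twist":[0,0,0]},{"linear":[0,0,0],"twist":[0,0,0]},{"linear":[0,0,0],"twist":[0,0,0]}]'

```text
time_s: 25.55
position: [0.5505, -0.1226, 0.1294]
tcp_rot: [0.992, -0.075, 0.008, -0.1]
force: [-0.4, -1.3, -0.7]
grip_width: 0.0171
finger_force: 50.0
```

```bash
cd .;python3 -c "from h import *;foot()"
```

```text
foot mm [ 551.15 -118.22  107.71] lean 0.2008 z [ 0.03   0.197 -0.98 ] F [-0.4  -1.33 -0.65] M [-0.413  0.132  0.044] w 0.0171 t 25.55
```

Bore centre is about (0.5511, -0.1198). Now I'll centre and straighten about the foot.

Emit:
jog_arm --commands '[{"linear":[0,0.0022,-0.0004],"twist":[0,0,0]},{"linear":[0,0,0],"twist":[0,0,0]},{"linear":[0,-0.001,0],"twist":[-0.18,0,0]},{"linear":[0,-0.001,0],"twist":[-0.18,0,0]},{"linear":[0,-0.001,0],"twist":[-0.18,0,0]},{"linear":[0,-0.001,0],"twist":[-0.18,0,0]},{"linear":[0,0,0],"twist":[0,0,0]},{"linear":[0,0,0],"twist":[0,0,0]}]'

```text
time_s: 26.35
position: [0.5507, -0.1212, 0.1298]
tcp_rot: [0.996, -0.075, 0.004, -0.05]
force: [-1.5, 0.3, -0.1]
grip_width: 0.0168
finger_force: 50.0
```

```bash
cd .;python3 -c "from h import *;foot()"
```

```text
foot mm [ 551.02 -119.03  107.79] lean 0.1005 z [ 0.015  0.099 -0.995] F [-1.48  0.32 -0.09] M [-0.009  0.011  0.006] w 0.0168 t 26.35
```

Emit:
jog_arm --commands '[{"linear":[0,-0.0007,0],"twist":[-0.18,0,0]},{"linear":[0,-0.0007,0],"twist":[-0.18,0,0]},{"linear":[0,-0.0007,0],"twist":[-0.18,0,0]},{"linear":[0,-0.0007,0],"twist":[-0.18,0,0]},{"linear":[0,0,0],"twist":[0,0,0]},{"linear":[0,0,0],"twist":[0,0,0]}]'

```text
time_s: 26.95
position: [0.5508, -0.1202, 0.1297]
tcp_rot: [0.997, -0.075, 0.0, -0.0]
force: [0.3, -0.2, -0.3]
grip_width: 0.0168
finger_force: 50.0
```

```bash
cd .;python3 -c "from h import *;foot()"
```

```text
foot mm [ 550.83 -120.21  107.65] lean 0.0007 z [ 0.     0.001 -1.   ] F [ 0.34 -0.16 -0.32] M [ 0.08   0.001 -0.048] w 0.0168 t 26.95
```

Emit:
jog_arm --commands '[{"linear":[0.0003,-0.0005,0],"twist":[0,0,0]},{"linear":[0,0,0.001],"twist":[0,0,0]},{"linear":[0,0,0.001],"twist":[0,0,0]},{"linear":[0,0,0.001],"twist":[0,0,0]},{"linear":[0,0,0.001],"twist":[0,0,0]},{"linear":[0,0,0],"twist":[0,0,0]}]'

```text
time_s: 27.55
position: [0.5509, -0.12, 0.1277]
tcp_rot: [0.997, -0.075, -0.0, 0.0]
force: [-0.2, 0.1, -0.9]
grip_width: 0.0166
finger_force: 50.0
```

Emit:
jog_arm --commands '[{"linear":[0,0,0.002],"twist":[0,0,0]},{"linear":[0,0,0.002],"twist":[0,0,0]},{"linear":[0,0,0.002],"twist":[0,0,0]},{"linear":[0,0,0.002],"twist":[0,0,0]},{"linear":[0,0,0],"twist":[0,0,0]}]'

```text
time_s: 28.05
position: [0.5509, -0.12, 0.1236]
tcp_rot: [0.997, -0.075, -0.0, 0.0]
force: [0.2, 0.1, -0.5]
grip_width: 0.0172
finger_force: 50.0
```

```bash
cd .;python3 -c "from h import *;foot()"
```

```text
foot mm [ 550.93 -120.    101.48] lean 0.0002 z [-0.  0. -1.] F [ 0.17  0.11 -0.52] M [0.076 0.    0.016] w 0.0172 t 28.05
```

Emit:
jog_arm --commands '[{"linear":[0,0,0.002],"twist":[0,0,0]},{"linear":[0,0,0.002],"twist":[0,0,0]},{"linear":[0,0,0.002],"twist":[0,0,0]},{"linear":[0,0,0.002],"twist":[0,0,0]},{"linear":[0,0,0.002],"twist":[0,0,0]},{"linear":[0,0,0.002],"twist":[0,0,0]},{"linear":[0,0,0],"twist":[0,0,0]}]'

```text
time_s: 28.75
position: [0.5509, -0.12, 0.1176]
tcp_rot: [0.997, -0.075, -0.0, 0.0]
force: [0.3, -0.1, -0.7]
grip_width: 0.0171
finger_force: 50.0
```

Emit:
jog_arm --commands '[{"linear":[0,0,0.002],"twist":[0,0,0]},{"linear":[0,0,0.002],"twist":[0,0,0]},{"linear":[0,0,0.002],"twist":[0,0,0]},{"linear":[0,0,0.002],"twist":[0,0,0]},{"linear":[0,0,0.002],"twist":[0,0,0]},{"linear":[0,0,0.002],"twist":[0,0,0]},{"linear":[0,0,0],"twist":[0,0,0]}]'

```text
time_s: 29.45
position: [0.5509, -0.12, 0.1116]
tcp_rot: [0.997, -0.075, -0.0, 0.0]
force: [-0.4, 0.2, 0.1]
grip_width: 0.0172
finger_force: 50.0
```

```bash
cd .;python3 -c "from h import *;foot()"
```

```text
foot mm [ 550.92 -120.01   89.49] lean 0.0002 z [-0. -0. -1.] F [-0.36  0.15  0.14] M [0.021 0.031 0.05 ] w 0.0172 t 29.45
```

Emit:
jog_arm --commands '[{"linear":[0,0,0.002],"twist":[0,0,0]},{"linear":[0,0,0.002],"twist":[0,0,0]},{"linear":[0,0,0.002],"twist":[0,0,0]},{"linear":[0,0,0.002],"twist":[0,0,0]},{"linear":[0,0,0.002],"twist":[0,0,0]},{"linear":[0,0,0.002],"twist":[0,0,0]},{"linear":[0,0,0.002],"twist":[0,0,0]},{"linear":[0,0,0],"twist":[0,0,0]}]'

```text
time_s: 30.25
position: [0.5509, -0.12, 0.1046]
tcp_rot: [0.997, -0.075, -0.0, 0.0]
force: [-0.5, 0.3, -1.0]
grip_width: 0.0169
finger_force: 50.0
```

Emit:
jog_arm --commands '[{"linear":[0,0,0.002],"twist":[0,0,0]},{"linear":[0,0,0.002],"twist":[0,0,0]},{"linear":[0,0,0.002],"twist":[0,0,0]},{"linear":[0,0,0.002],"twist":[0,0,0]},{"linear":[0,0,0.002],"twist":[0,0,0]},{"linear":[0,0,0.002],"twist":[0,0,0]},{"linear":[0,0,0.002],"twist":[0,0,0]},{"linear":[0,0,0],"twist":[0,0,0]}]'

```text
time_s: 31.05
position: [0.5509, -0.12, 0.0976]
tcp_rot: [0.997, -0.075, -0.0, 0.0]
force: [-0.4, 0.3, -0.9]
grip_width: 0.0171
finger_force: 50.0
```

```bash
cd .;python3 -c "from h import *;foot()"
```

```text
foot mm [ 550.93 -120.04   75.49] lean 0.0002 z [-0.  0. -1.] F [-0.4   0.27 -0.86] M [ 0.038 -0.01   0.025] w 0.0171 t 31.05
```

Emit:
jog_arm --commands '[{"linear":[0,0,0.002],"twist":[0,0,0]},{"linear":[0,0,0.002],"twist":[0,0,0]},{"linear":[0,0,0.002],"twist":[0,0,0]},{"linear":[0,0,0.002],"twist":[0,0,0]},{"linear":[0,0,0.002],"twist":[0,0,0]},{"linear":[0,0,0],"twist":[0,0,0]}]'

```text
time_s: 31.65
position: [0.551, -0.12, 0.0926]
tcp_rot: [0.997, -0.075, -0.0, 0.0]
force: [0.5, -0.1, -0.7]
grip_width: 0.0173
finger_force: 50.0
```

Emit:
jog_arm --commands '[{"linear":[0,0,0.001],"twist":[0,0,0]},{"linear":[0,0,0.001],"twist":[0,0,0]},{"linear":[0,0,0.001],"twist":[0,0,0]},{"linear":[0,0,0.001],"twist":[0,0,0]},{"linear":[0,0,0],"twist":[0,0,0]}]'

```text
time_s: 32.15
position: [0.551, -0.12, 0.0907]
tcp_rot: [0.997, -0.075, -0.0, 0.0]
force: [0.8, 0.3, -0.2]
grip_width: 0.0172
finger_force: 50.0
```

```bash
cd .;python3 -c "from h import *;foot()"
```

```text
foot mm [ 550.96 -120.04   68.6 ] lean 0.0001 z [-0. -0. -1.] F [ 0.81  0.31 -0.21] M [ 0.078 -0.013  0.006] w 0.0172 t 32.15
```

Emit:
jog_arm --commands '[{"linear":[0,0,0.001],"twist":[0,0,0]},{"linear":[0,0,0.001],"twist":[0,0,0]},{"linear":[0,0,0],"twist":[0,0,0]}]'

```text
time_s: 32.45
position: [0.5511, -0.12, 0.0898]
tcp_rot: [0.997, -0.075, 0.0, 0.0]
force: [0.1, 0.5, 0.8]
grip_width: 0.0172
finger_force: 50.0
```

Emit:
jog_arm --commands '[{"linear":[0,0,0.001],"twist":[0,0,0]},{"linear":[0,0,0],"twist":[0,0,0]},{"linear":[0,0,0],"twist":[0,0,0]}]'

```text
time_s: 32.75
position: [0.5511, -0.1201, 0.0894]
tcp_rot: [0.997, -0.075, 0.0, 0.0]
force: [0.2, -0.1, 3.0]
grip_width: 0.017
finger_force: 50.0
```

Floor felt (3 N). Release and retreat straight up.

Emit:
jog_arm --commands '[{"linear":[0,0,0],"twist":[0,0,0]},{"linear":[0,0,0],"twist":[0,0,0]},{"linear":[0,0,0],"twist":[0,0,0]},{"linear":[0,0,0],"twist":[0,0,0]},{"linear":[0,0,0],"twist":[0,0,0]},{"linear":[0,0,0],"twist":[0,0,0]}]' --hand -0.2

```text
time_s: 33.35
position: [0.551, -0.1201, 0.0892]
tcp_rot: [0.997, -0.075, -0.0, 0.0]
force: [0.3, 0.6, 0.1]
grip_width: 0.0383
finger_force: 0.0
```

Emit:
jog_arm --commands '[{"linear":[0,0,-0.01],"twist":[0,0,0]},{"linear":[0,0,-0.03],"twist":[0,0,0]},{"linear":[0,0,-0.06],"twist":[0,0,0]},{"linear":[0,0,-0.08],"twist":[0,0,0]},{"linear":[0,0,-0.06],"twist":[0,0,0]},{"linear":[0,0,0],"twist":[0,0,0]},{"linear":[0,0,0],"twist":[0,0,0]},{"linear":[0,0,0],"twist":[0,0,0]}]'

```text
time_s: 34.15
position: [0.5505, -0.1199, 0.2083]
tcp_rot: [0.997, -0.075, -0.001, -0.0]
force: [-0.4, -0.4, -0.7]
grip_width: 0.0381
finger_force: 0.0
```

```bash
cd .;python3 - <<'E'
from h import *
from bench import bot,cams
import cv2
s=bot.sense();print(s["position"],s["force"],s["grip_width"],s["time_s"])
a=cams.get_image("scene")["color"].astype(int);b=np.load("b.npy")[:,:,::-1].astype(int)
for z in (.105,.125,.145,.148,.152,.16,.17):
    u,v=np.round(proj("scene",np.array([.551,-.12,z]))).astype(int);print(z,(u,v),a[v,u-2:u+3].mean(0).round(),b[v,u-2:u+3].mean(0).round())
E
```

```text
[ 0.55047664 -0.11988698  0.2083128 ] [-0.41778455 -0.38434289 -0.73196573] 0.038054159327447275 34.15
0.105 (np.int64(284), np.int64(142)) [86. 85. 82.] [87. 86. 82.]
0.125 (np.int64(285), np.int64(135)) [91. 89. 86.] [77. 76. 74.]
0.145 (np.int64(286), np.int64(128)) [139. 137. 133.] [85. 84. 81.]
0.148 (np.int64(286), np.int64(127)) [143. 141. 137.] [75. 74. 72.]
0.152 (np.int64(286), np.int64(125)) [94. 92. 90.] [84. 83. 80.]
0.16 (np.int64(286), np.int64(122)) [105. 101.  99.] [90. 88. 86.]
0.17 (np.int64(286), np.int64(119)) [152. 146. 132.] [91. 90. 87.]
```

The blank's bright top shows at z = 0.145–0.148, which is the seated height. The gripper is clear, so I'm handing in.

```bash
cd .;python3 -c "
from bench import bot
print(bot.close_job())"
```

```text
the job is handed in; nothing more can be done
None
```

The short blank stands released and upright on the floor of the bore opposite the sample tube, pressed to about 3 N before release, and the job is handed in at about 34 s; `close_job()` gave no verdict.

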